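# Guide pin through both bushings of the insert press

### The arm

A 6-joint arm with a two-finger parallel gripper is mounted at the origin on a cart in front of the work surface, level with it; the furniture and walls round the work are solid. World frame = base frame: x ahead of the robot, y to its left, z up, the work surface at z = 0. Lengths are in m, angles in degrees, forces in N, time in s.
With the tool pointing down it reaches from about 0.25 to 0.725 m from the base axis. Payload 9.7 kg.
Tool frame: the origin (TCP) lies at the very end of the fingers, on their centre line; the grasp point (between the pads) lies 19 mm behind it; z points along the fingers, y is the line along which they close (so a half turn about z gives the same grasp; the last joint's range is limited). The gripper opens to 85 mm and grips with 20 to 120 N. Pads are 22 mm wide; open, the fingers measure 114 mm over their backs; the gripper's body (76 mm by 85 mm) begins 54 mm behind the grasp point. The pads swing forward as they close: fully open they stand 13 mm farther back than shut.
Start: joints at [-65.947, 4.979, 10.078, 95.1, 0, 90], TCP at [0.224, -0.502, 0.208] pointing down, gripper open.
Joint ranges: [-179.16, 179.16], [-48.56, 103.87], [-65.8, 70.77], [-126.05, 130.52], [-82.76, 87.17], [-180, 180]. Speed limits (degrees/s): [127.2, 127.2, 147.25, 180, 180, 180].

### API

Orientations are given as [roll, pitch, yaw] about the fixed x, y, z axes, in that order (R = Rz(yaw) Ry(pitch) Rx(roll)).
In Python, from workcell import bot gives the robot as it stands.
- The arm moves only by the tool arm_command, never from a script. Its argument "series" is a list of rows, each a list of 4 numbers: the shift along the tool's x, y, z in m, then the turn about the tool's z in rad. A call has exactly 5 rows; each row is the pose to reach, as a shift and turn from the pose commanded when the call began, along the tool's axes at that moment; what a row does not reach only later rows make up. A row lasts 1/10 s, in which the tool goes at most 50 mm and 8.59 degrees, less where a joint would pass 70% of its speed; a pose out of reach is approached as far as the arm can. A call with a gripper value outside its range is refused whole. "hand" is the finger opening in m, from 0 to 0.0854, set as the call begins (left out, the last holds). The fingers move at their own pace and stop on an object; "grip_force" is the grip in N (left out, the last holds). Time passes only in rows, so rows that repeat a pose let the fingers close, or fill a call up. It gives the time, the measured TCP pose, the force, the opening and the grip force at its end, in the units of the state.
- bot.get_obs(): the state, without advancing time (a new reading comes with each control period).
- bot.camera(name): name is "side" or "top"; returns a dict with "color" (420x560x3 uint8, blue, green, red), "camera_matrix" (3x3 intrinsics, pixels), "dist_coeffs" ([k1, k2, p1, p2, k3] as OpenCV has them; the pictures are not rectified), "xyz" and "orientation" of the camera in the world. Camera axes: x right, y up, looking along -z (the intrinsics and any distortion apply to the point x, -y, -z); pixel columns grow to the right and rows downward; lengths in m; the calibration is good to about 2 mm. A picture is of the moment at which its call begins. There is no depth.
- bot.job_done(): hands the job in; it is judged then, once.
Trained networks look in the newest picture that a camera, given by its name, has taken for a name from the list of things; names that differ only in an ending like _2 or _b are one class to them, and where a whole thing is asked for, a point or a joint stands for the part that bears it (a point fixed in the world has none). Each returns a list of dicts, best first, with "confidence" (0 to 1); they miss things now and then, are a little off and sometimes report something else, mostly with a low value. They report only what shows in the picture. A call takes as long as a camera call. They do not tell look-alikes from the thing itself.
- bot.find_in(camera, target): "location" ([column, row] in pixels, amid what is visible of it).
- bot.mark_of(camera, target): "location" ([column, row] in pixels: a listed point, or the origin of a listed thing).
The state is a dict: "time": time; "q": joint angles; "qd": joint speeds; "joint_efforts": joint torques, N m; "ee_pos": TCP position; "tcp_rot": TCP orientation; "wrist_force": force on the tool from outside, world axes, zero at the start; "torque": the same for the moment, N m; "opening": finger opening in m; "grasp_force": force on a finger pad.
Only numpy, scipy, OpenCV 4.12 (cv2) and the standard library are available. Lean on these libraries where they do the work, as an engineer would, in place of code of your own. Each camera call takes 0.05 s, during which the arm holds its last target. There are 200 camera calls.

### The job

One short pin has got into the far row of the pin rack, among the long ones: put it into a free hole of the near row, where the short pins belong, and let go. Then take either long pin out of the rack and thread it from above through the upper and then the lower bushing of the little press, until its foot is about midway between the lower bushing and the base plate; finish while still holding it there by its head, resting on nothing, so that it can be clamped. Leave the other pins in their rows, and do not disturb the tape, phone and mouse.

Things in the scene. Friction and masses are not known exactly. Their poses are not given: they have to be found in the camera images.
- rack: Fixed grey block 120 (x) x 180 (y) x 40 mm high, left or right of the press. Origin: centre of underside, on the bench; x from near row to far row, y along the rows to the robot's left. Near row (short pins) x = -30 mm, far row (long pins) x = +30 mm; holes at y = 60, 0, -60 mm, 16.5 mm square, 35 mm deep (bottom 5 mm above the bench).
- rack_near_left (a point): Centre of the mouth (on the rack's top face, 40 mm above the bench) of the left hole of the near row, left and right as the robot sees it.
- rack_near_middle (a point): Centre of the mouth (on the rack's top face, 40 mm above the bench) of the middle hole of the near row, left and right as the robot sees it.
- rack_near_right (a point): Centre of the mouth (on the rack's top face, 40 mm above the bench) of the right hole of the near row, left and right as the robot sees it.
- rack_far_left (a point): Centre of the mouth (on the rack's top face, 40 mm above the bench) of the left hole of the far row, left and right as the robot sees it.
- rack_far_middle (a point): Centre of the mouth (on the rack's top face, 40 mm above the bench) of the middle hole of the far row, left and right as the robot sees it.
- rack_far_right (a point): Centre of the mouth (on the rack's top face, 40 mm above the bench) of the right hole of the far row, left and right as the robot sees it.
- press: Fixed small press: base plate 8 mm thick, column (121 mm high, +x side, 47 mm behind the axis) with two arms ending in brass bushing blocks 50 x 44 x 14 mm, one straight above the other: upper z = 106 to 120 mm, lower 40 to 54 mm. Upright bores 16.5 mm wide; on top of each block a 4 mm high bell mouth flaring to 24 mm guides the pin in. Origin: on the bushing axis, underside of the base plate, on the bench; x towards the column, z up.
- upper_bushing (a point): Centre of the upper bushing's bell mouth, at its rim, 124 mm above the bench.
- lower_bushing (a point): Centre of the lower bushing's bell mouth, at its rim, 58 mm above the bench, straight below the upper one.
- short_pin: The misplaced short pin, plain steel, 35 mm shorter than the long pins it stands among. Round shank 14 mm thick, 80 mm long, foot edge rounded; round ribbed head 20 mm thick, 24 mm high (104 mm overall, about 100 g). Origin: centre of the foot; z along the pin to the head. Starts standing in one of the holes of the rack's far row (which one varies), foot on the bottom of the hole.
- short_pin_home: Another short pin, already in its right place in the middle hole of the near row: it stays there. Round shank 14 mm thick, 80 mm long, foot edge rounded; round ribbed head 20 mm thick, 24 mm high (104 mm overall, about 100 g). Origin: centre of the foot; z along the pin to the head.
- long_pin_a: Plain steel long pin: round shank 14 mm thick, 115 mm long, foot edge rounded; round ribbed head 20 mm thick, 24 mm high (139 mm overall, about 130 g). Origin: centre of the foot; z along the pin to the head. Starts in a hole of the far row (which one varies), foot on the hole's bottom. The two long pins are alike; use either.
- long_pin_b: Plain steel long pin: round shank 14 mm thick, 115 mm long, foot edge rounded; round ribbed head 20 mm thick, 24 mm high (139 mm overall, about 130 g). Origin: centre of the foot; z along the pin to the head. Starts in a hole of the far row (which one varies), foot on the hole's bottom. The two long pins are alike; use either.
- tape: Bystander: roll of tape lying flat, 62 mm in diameter, 19 mm high, origin under its centre.
- phone: Bystander: black phone lying flat, 158 by 74 by 9 mm, origin under its centre.
- mouse: Bystander: black computer mouse on the bench, 104 by 63 by 40 mm, origin under its centre.
Not all that is in view belongs to the job. What is shaped like the short_pin but green is not meant.

How it is judged (in metres and radians):
On the way, in this order (a step that is already met when the one before it is completed fails the run):
1. the misplaced short pin stands fully down in a hole of the near row, let go, with the other short pin also in that row (x of short_pin in the frame of rack between -0.036 and -0.024 m and z of short_pin in the frame of rack between 0 and 0.01 m and angle between each of short_pin, short_pin_home's own z axis and vertical below 0.12 rad and y of short_pin in the frame of rack between -0.07 and 0.07 m and contact force between the fingers and short_pin below 0.1 N and x of short_pin_home in the frame of rack between -0.036 and -0.024 m and z of short_pin_home in the frame of rack between 0 and 0.01 m and y of short_pin_home in the frame of rack between -0.07 and 0.07 m and contact force between the fingers and short_pin_home below 0.1 N), for 0.2 s.
2. a held long pin has its foot through the upper bushing, not yet in the lower one (((z of long_pin_a in the frame of press between 0.052 and 0.108 m and horizontal distance between long_pin_a and upper_bushing below 0.008 m and contact force between the fingers and long_pin_a above 2 N) or (z of long_pin_b in the frame of press between 0.052 and 0.108 m and horizontal distance between long_pin_b and upper_bushing below 0.008 m and contact force between the fingers and long_pin_b above 2 N))), for 0.1 s.
At the end, for the whole second after the job is handed in: Both short pins fully down in the near row and let go, one long pin fully down in the far row; the other long pin still, upright within 3 degrees in both bushings, foot 4 to 28 mm below the lower block (4 mm or more above the base), gripped, pressing on the press under 20 N (all of step 1 and ((z of long_pin_a in the frame of press between 0.012 and 0.036 m and horizontal distance between long_pin_a and lower_bushing below 0.004 m and angle between the z axis of long_pin_a and the z axis of press, either way round below 0.05 rad and contact force between the fingers and long_pin_a above 2 N and contact force between long_pin_a and press below 20 N and linear speed of long_pin_a below 0.02 m/s and x of long_pin_b in the frame of rack between 0.024 and 0.036 m and z of long_pin_b in the frame of rack between 0 and 0.01 m and angle between long_pin_b's own z axis and vertical below 0.12 rad and y of long_pin_b in the frame of rack between -0.07 and 0.07 m and contact force between the fingers and long_pin_b below 0.1 N) or (z of long_pin_b in the frame of press between 0.012 and 0.036 m and horizontal distance between long_pin_b and lower_bushing below 0.004 m and angle between the z axis of long_pin_b and the z axis of press, either way round below 0.05 rad and contact force between the fingers and long_pin_b above 2 N and contact force between long_pin_b and press below 20 N and linear speed of long_pin_b below 0.02 m/s and x of long_pin_a in the frame of rack between 0.024 and 0.036 m and z of long_pin_a in the frame of rack between 0 and 0.01 m and angle between long_pin_a's own z axis and vertical below 0.12 rad and y of long_pin_a in the frame of rack between -0.07 and 0.07 m and contact force between the fingers and long_pin_a below 0.1 N))); the arm keeps its last pose, push and grip.
It fails at once if the roll of tape is disturbed (moved more than 25 mm) (distance of tape from where it was at the start of the episode above 0.025 m).
It fails at once if the phone is disturbed (moved more than 25 mm) (distance of phone from where it was at the start of the episode above 0.025 m).
It fails at once if the computer mouse is disturbed (moved more than 25 mm) (distance of mouse from where it was at the start of the episode above 0.025 m).
It also fails if it takes over 58 s, if anything falls off the work surface, if the arm or the gripper's body presses on something with over 40 N, if the wrist force passes 120 N, or if a joint passes its speed limit or range.

## Working session

There is one attempt and no reset: what is moved stays moved. The work goes in short steps, Python scripts to look and compute and a tool call to move; the robot and the scene stay as the last step left them, time stands still between calls to the robot, and variables do not carry over. Pictures are saved under pics/ and viewed, at most 10 in all, crops included, and the job is handed in when it is done.

Besides the shell and the picture viewer there is one more tool, called after ">>>" as a command line: name --pt "numbers of a row" for each row, then --argument value for the rest. arm_command: Moves the arm, as the interface text tells. Its arguments: {"type":"object","properties":{"series":{"type":"array"},"hand":{"type":"number"},"grip_force":{"type":"number"}},"required":["series"]}

```bash
ls; mkdir -p pics; cat > h.py <<'E'
import numpy as np, cv2
from workcell import bot
from scipy.spatial.transform import Rotation as R
def cam(n):
    c=bot.camera(n); return c
def pose(c):
    o=np.array(c['orientation'],float)
    M=o if o.shape==(3,3) else R.from_euler('xyz',o,degrees=True).as_matrix()
    return np.array(c['xyz'],float),M
def ray(c,px):
    K=np.array(c['camera_matrix'],float);d=np.array(c['dist_coeffs'],float)
    u=cv2.undistortPoints(np.array([[px]],float),K,d)[0,0]
    p,M=pose(c); return p,M@np.array([u[0],-u[1],-1.])
def at_z(c,px,z):
    p,v=ray(c,px); return p+v*(z-p[2])/v[2]
def proj(c,X):
    p,M=pose(c); Y=(np.atleast_2d(X)-p)@M; Y=Y*[1,-1,-1]
    return cv2.projectPoints(Y,np.zeros(3),np.zeros(3),np.array(c['camera_matrix'],float),np.array(c['dist_coeffs'],float))[0][:,0]
E
python3 - <<'E'
from h import *
print(bot.get_obs())
for n in ('side','top'):
    c=cam(n); cv2.imwrite(f'pics/{n}0.png',c['color'])
    print(n,c['xyz'],c['orientation'],c['camera_matrix'],c['dist_coeffs'])
    for t in ['rack','rack_near_left','rack_near_middle','rack_near_right','rack_far_left','rack_far_middle','rack_far_right','press','upper_bushing','lower_bushing','short_pin','long_pin_a','tape','phone','mouse']:
        print(t,[(np.round(d['location'],1).tolist(),round(d['confidence'],2)) for d in bot.mark_of(n,t)][:5])
E
```

```text
pics
{'time': 0.0, 'q': array([-6.59475809e+01,  5.01061501e+00,  1.00327168e+01,  9.50990784e+01,
       -9.39504326e-04,  8.99980293e+01]), 'qd': array([-0.10503395, -0.0572852 ,  0.06945206,  0.13548398, -0.03410828,
        0.00337475]), 'joint_efforts': array([-6.81763213e-04, -5.20385349e+01,  4.64809084e+01,  1.60324451e-02,
       -3.22854874e-05,  8.84792996e-06]), 'ee_pos': array([ 0.22405062, -0.50200184,  0.20697218]), 'tcp_rot': array([-1.79923023e+02,  9.36855904e-04,  2.40543910e+01]), 'wrist_force': array([-0.13895565, -0.74377651,  0.44770539]), 'torque': array([-0.00454664,  0.02992845, -0.00056422]), 'grasp_force': 0.0, 'opening': 0.08536475933910635}
side [ 0.41683025 -0.91273053  0.4641231 ] [67.45496725 -0.89653232 -5.5323817 ] [[497.11947786   0.         277.09537376]
 [  0.         497.11947786 211.05478543]
 [  0.           0.           1.        ]] [-0.13691264  0.          0.          0.          0.        ]
rack [([277.0, 293.8], 0.65), ([251.1, 212.4], 0.6)]
rack_near_left [([252.8, 263.6], 0.96)]
rack_near_middle [([259.0, 275.9], 0.83)]
rack_near_right 
[... 703 characters left out ...]
44.7, 211.9], 0.96)]
rack_near_left [([321.1, 226.1], 0.97)]
rack_near_middle [([346.2, 221.1], 0.88), ([346.8, 222.2], 0.31)]
rack_near_right [([373.5, 217.0], 0.65)]
rack_far_left [([316.2, 203.8], 0.62), ([342.9, 194.7], 0.56), ([370.6, 218.2], 0.18)]
rack_far_middle [([343.3, 198.5], 0.63)]
rack_far_right [([368.8, 195.5], 0.67)]
press [([183.8, 223.5], 0.82)]
upper_bushing [([176.6, 218.3], 0.6), ([182.5, 221.8], 0.53)]
lower_bushing [([178.2, 223.1], 0.83)]
short_pin [([345.2, 273.9], 0.67), ([346.5, 222.1], 0.55), ([339.6, 199.6], 0.4)]
long_pin_a [([365.4, 190.7], 0.68), ([316.2, 204.7], 0.49)]
tape [([271.5, 151.1], 0.9)]
phone [([194.0, 141.6], 0.85)]
mouse [([342.5, 137.0], 0.62)]
```

View pics/side0.png

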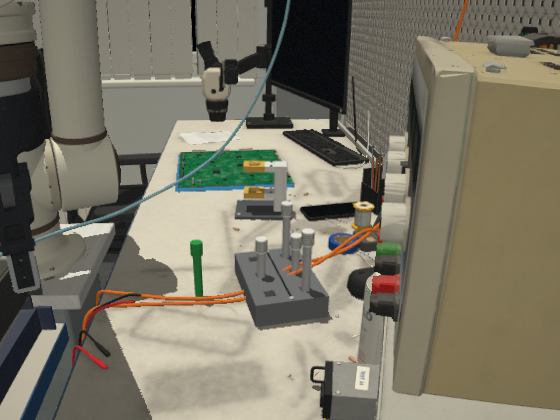

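View pics/top0.png

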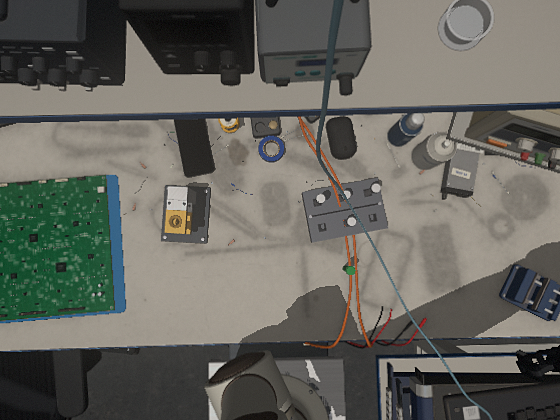

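```bash
python3 - <<'E'
from h import *
from scipy.optimize import least_squares
s=cam('side');t=cam('top')
a=cv2.resize(s['color'][200:320,180:320],None,fx=4,fy=4,interpolation=2);b=cv2.resize(t['color'][170:290,290:390],None,fx=4,fy=4,interpolation=2)
cv2.imwrite('pics/crop.png',np.hstack([a[:480],b]) [:,:800] if 0 else cv2.resize(np.hstack([a,b]),(800,400)))
loc={(-.03,.06):((252.8,263.6),(321.1,226.1)),(-.03,0):((259,275.9),(346.2,221.1)),(-.03,-.06):((265.9,292.4),(373.5,217)),(.03,.06):((283.8,256.6),(316.2,203.8)),(.03,0):((294.6,269.5),(343.3,198.5)),(.03,-.06):((303.7,289.4),(368.8,195.5))}
def W(p,k):
    c,sn=np.cos(p[2]),np.sin(p[2]); return [p[0]+c*k[0]-sn*k[1],p[1]+sn*k[0]+c*k[1],.04]
def f(p): return np.concatenate([np.r_[proj(s,W(p,k))[0]-v[0],proj(t,W(p,k))[0]-v[1]] for k,v in loc.items()])
r=least_squares(f,[.42,-.15,0],loss='soft_l1',f_scale=2); print(r.x,np.degrees(r.x[2]),np.round(r.fun.reshape(-1,4),1))
for k in loc: print(k,np.round(W(r.x,k),4))
print('bush',at_z(t,[178,220],.124),at_z(t,[178.2,223.1],.058),at_z(t,[183.8,223.5],0),at_z(s,[256.1,166.3],.124),at_z(s,[256.1,187.4],.058))
for n,p,z in [('tape',(271.5,151),.0),('phone',(194,141.6),0),('mouse',(342.5,137),.0),('pinT',(345.2,273.9),0)]: print(n,at_z(t,p,z))
E
```

```text
[ 0.4946765  -0.17159358  0.14219212] 8.147008534400214 [[ 0.  -5.1  0.9  1.9]
 [ 0.6 -1.2  1.2  2.6]
 [ 1.4  0.7 -0.6  2.4]
 [ 1.1 -1.3  1.3 -1.2]
 [-1.   1.6 -0.4 -0.1]
 [-0.3 -0.5 -0.5 -1.4]]
(-0.03, 0.06) [ 0.4565 -0.1165  0.04  ]
(-0.03, 0) [ 0.465  -0.1758  0.04  ]
(-0.03, -0.06) [ 0.4735 -0.2352  0.04  ]
(0.03, 0.06) [ 0.5159 -0.1079  0.04  ]
(0.03, 0) [ 0.5244 -0.1673  0.04  ]
(0.03, -0.06) [ 0.5329 -0.2267  0.04  ]
bush [0.47997235 0.20095194 0.124     ] [0.47594338 0.21354512 0.058     ] [0.47698048 0.21153567 0.        ] [0.47897847 0.16981635 0.124     ] [0.4813587  0.21109333 0.058     ]
tape [ 0.64728073 -0.00324029  0.        ]
phone [0.67500728 0.18408104 0.        ]
mouse [ 0.67700002 -0.17645128  0.        ]
pinT [ 0.34679031 -0.17154737  0.        ]
```

The side view shows the far-row heads at (287,210) long, (296,240) short and (307,235) long. The near-middle home pin is at (261,243), and a green decoy stands at (196,245). The top view shows rack heads at (320,198), (347,195), (376,187) and (351,222), with the brass bushing at about (176,222). Candidates for the short pin are far-middle side (296,240), the home pin (261,243) and the green one (196,245). I choose far-middle and check it in the crop.

View pics/crop.png

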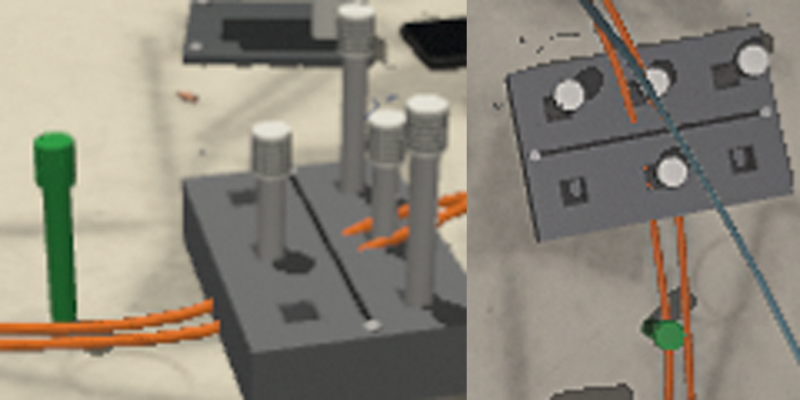

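```bash
python3 - <<'E'
from h import *
t=cam('top');s=cam('side')
b=cv2.resize(t['color'][175:250,150:220],None,fx=6,fy=6,interpolation=2)
a=cv2.resize(s['color'][150:225,225:295],None,fx=6,fy=6,interpolation=2)
cv2.imwrite('pics/press.png',cv2.resize(np.hstack([a,b]),(800,428)))
# triangulate the pin heads
def tri(ps,pt):
    p1,v1=ray(s,ps);p2,v2=ray(t,pt)
    A=np.stack([v1,-v2],1);k=np.linalg.lstsq(A,p2-p1,rcond=None)[0]
    a,b=p1+k[0]*v1,p2+k[1]*v2; return np.round((a+b)/2,4),np.round(np.linalg.norm(a-b),4)
print(tri((287,205),(320,198)),tri((296,236),(347,195)),tri((307.5,232),(376,187)),tri((261.5,239),(351,222)))
print('cable@rack', [tri((270,40+0),(335,100))])
for n in('short_pin','long_pin_a','short_pin_home'):
  for c in('side','top'): print(n,c,[(np.round(d['location'],1).tolist(),round(d['confidence'],2)) for d in bot.find_in(c,n)][:5])
E
```

```text
(array([ 0.518 , -0.106 ,  0.1386]), np.float64(0.0008)) (array([ 0.5262, -0.1681,  0.1074]), np.float64(0.0002)) (array([ 0.5371, -0.2257,  0.1414]), np.float64(0.0031)) (array([ 0.4673, -0.1749,  0.1069]), np.float64(0.0016))
cable@rack [(array([ 0.5633, -0.1019,  0.4395]), np.float64(0.1624))]
short_pin side [([194.2, 267.4], 0.92), ([296.3, 249.5], 0.75)]
short_pin top [([344.5, 195.7], 0.57)]
long_pin_a side [([306.9, 255.4], 0.64), ([285.7, 227.7], 0.64)]
long_pin_a top [([318.4, 203.8], 0.52)]
short_pin_home side [([263.5, 257.0], 0.93)]
short_pin_home top [([270.0, 145.1], 0.49)]
```

View press.

The crop confirms it: the far-middle steel pin, head at side (296,240) and top (347,195), is short. Far-left and far-right are long, the home pin is near-middle, and near-left and near-right are empty.

View pics/press.png

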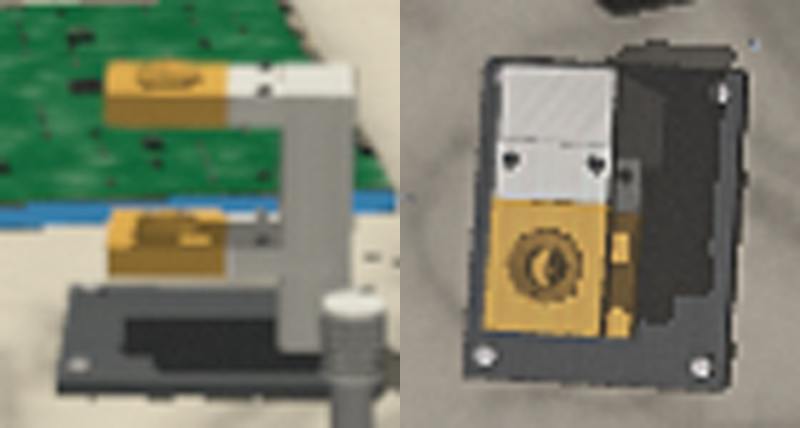

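```bash
cat >> h.py <<'E'
def tri(s,ps,t,pt):
    p1,v1=ray(s,ps);p2,v2=ray(t,pt)
    k=np.linalg.lstsq(np.stack([v1,-v2],1),p2-p1,rcond=None)[0]
    a,b=p1+k[0]*v1,p2+k[1]*v2; return np.round((a+b)/2,4),np.round(np.linalg.norm(a-b),4)
def go(target,yaw=None,base=None):
    "shift in the tool frame (and turn) from base=(pos,rpy) or measured pose to a world TCP target"
    o=bot.get_obs(); p,r=(o['ee_pos'],o['tcp_rot']) if base is None else base
    M=R.from_euler('xyz',r,degrees=True).as_matrix()
    d=M.T@(np.array(target)-p); w=0 if yaw is None else -np.radians(yaw-r[2])
    print('shift',np.round(d,4),'turn',round(w,4),'from',np.round(p,4),np.round(r,2))
E
python3 - <<'E'
from h import *
from scipy.optimize import least_squares
s=cam('side');t=cam('top')
print('nearL',tri(s,(252.6,258.8),t,(321.9,227)),'nearR',tri(s,(270,293.3),t,(372.6,217.7)))
print('bush',tri(s,(254.4,163.1),t,(175.4,221.4)),at_z(t,(175.4,221.4),.124),at_z(s,(254.4,163.1),.124))
g=cv2.cvtColor(t['color'],6)
# rack corners from the top crop
C=[(508,75),(757,24),(792,190),(541,241)]
W=[at_z(t,(290+(x-466.7)/3.333,170+y/3.333),.04) for x,y in C]
print(np.round(W,4), 'centre',np.mean(W,0), 'yaw',np.degrees([np.arctan2(W[0][0]-W[1][0],1) *0+np.arctan2(-(W[0]-W[1])[0],(W[0]-W[1])[1]),np.arctan2(-(W[3]-W[2])[0],(W[3]-W[2])[1]),np.arctan2(*(W[0]-W[3])[[1,0]]),np.arctan2(*(W[1]-W[2])[[1,0]])]))
go([.526,-.168,.235],9)
E
```

```text
nearL (array([ 0.4575, -0.1163,  0.0393]), np.float64(0.0028)) nearR (array([ 0.4776, -0.2349,  0.0391]), np.float64(0.0003))
bush (array([0.4772, 0.2074, 0.1201]), np.float64(0.0001)) [0.47709652 0.20658167 0.124     ] [0.47645204 0.19477973 0.124     ]
[[ 0.5405 -0.0733  0.04  ]
 [ 0.5718 -0.2488  0.04  ]
 [ 0.455  -0.2686  0.04  ]
 [ 0.424  -0.0929  0.04  ]] centre [ 0.49783877 -0.1708996   0.04      ] yaw [10.11554069 10.0034478   9.53395471  9.60500585]
shift [ 0.4119 -0.1822 -0.0273] turn 0.2627 from [ 0.2242 -0.5022  0.2077] [180.    -0.    24.05]
```

>>> arm_command --pt "0.41 -0.18 -0.03 0.25" --pt "0.41 -0.18 -0.03 0.25" --pt "0.41 -0.18 -0.03 0.25" --pt "0.41 -0.18 -0.03 0.25" --pt "0.41 -0.18 -0.03 0.25" --hand 0.045 --grip_force 40

```text
time: 2.7
ee_pos: [0.3906, -0.3185, 0.2245]
tcp_rot: [180.0, -0.0, 9.7]
wrist_force: [1.5, -0.9, 0.6]
opening: 0.0449
grasp_force: 0.0
```

```bash
python3 - <<'E'
from h import *
go([.5266,-.167,.235],9.7); print(bot.get_obs()['opening'],bot.get_obs()['wrist_force'])
E
```

```text
shift [ 0.1596 -0.1264 -0.0105] turn 0.0001 from [ 0.3906 -0.3185  0.2245] [ 1.7997e+02 -2.0000e-02  9.7100e+00]
0.04492963418635908 [ 1.54203871 -0.92065667  0.59782748]
```

>>> arm_command --pt "0.16 -0.126 -0.01 0" --pt "0.16 -0.126 -0.01 0" --pt "0.16 -0.126 -0.01 0" --pt "0.16 -0.126 -0.01 0" --pt "0.16 -0.126 -0.01 0"

```text
time: 3.2
ee_pos: [0.5288, -0.1649, 0.2336]
tcp_rot: [-179.9, -0.0, 10.0]
wrist_force: [-0.1, 0.9, 0.4]
opening: 0.0452
grasp_force: 0.0
```

```bash
python3 - <<'E'
from h import *
go([.5266,-.167,.080],9.7)
s=cam('side');t=cam('top')
a=cv2.resize(s['color'][130:310,220:360],(560,720)); b=cv2.resize(t['color'][160:250,290:400],None,fx=5,fy=5,interpolation=2)
cv2.imwrite('pics/a.png',cv2.resize(s['color'][150:310,220:380],(600,600),interpolation=2))
E
```

```text
shift [-0.0026  0.0018  0.1536] turn 0.0054 from [ 0.5288 -0.1649  0.2336] [-1.7995e+02 -2.0000e-02  1.0010e+01]
```

View pics/a.png

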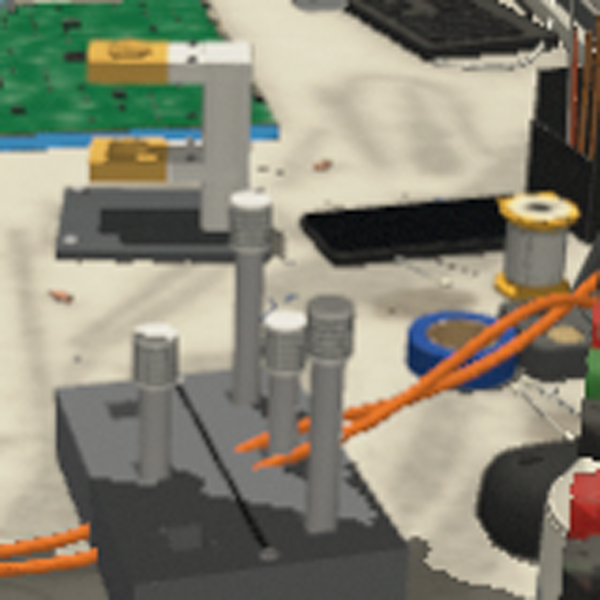

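The view shows all pins undisturbed, with the short pin's head at crop (285,330). The gripper is above the crop. I descend to just above the head and look again.

>>> arm_command --pt "-0.0025 0.002 0.03 0.005" --pt "-0.0025 0.002 0.07 0.005" --pt "-0.0025 0.002 0.1 0.005" --pt "-0.0025 0.002 0.1 0.005" --pt "-0.0025 0.002 0.1 0.005"

```text
time: 3.8
ee_pos: [0.5232, -0.1722, 0.1351]
tcp_rot: [180.0, 0.0, 9.4]
wrist_force: [0.8, -0.1, 0.7]
opening: 0.0448
grasp_force: 0.0
```

```bash
python3 - <<'E'
from h import *
s=cam('side')
go([.5266,-.167,.080],9.7)
o=bot.get_obs(); print(proj(s,o['ee_pos']),proj(s,[.5266,-.167,.109]))
cv2.imwrite('pics/b.png',cv2.resize(s['color'][150:310,220:380],(600,600),interpolation=2))
E
```

```text
shift [ 0.0033 -0.0048  0.0562] turn -0.0057 from [ 0.524  -0.1723  0.1362] [ 1.7994e+02 -1.0000e-01  9.3700e+00]
[[295.47351004 221.28308011]] [[296.09519436 234.85514964]]
```

View pics/b.png

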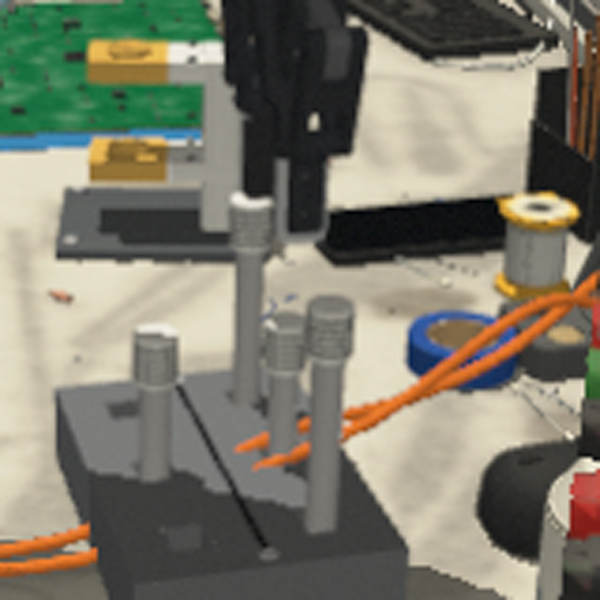

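The fingers straddle the short pin's line, with the near finger tip at crop (303,240). The long pins are clear. I correct by about 5 mm and descend.

>>> arm_command --pt "0.003 -0.005 0 -0.006" --pt "0.003 -0.005 0.02 -0.006" --pt "0.003 -0.005 0.04 -0.006" --pt "0.003 -0.005 0.055 -0.006" --pt "0.003 -0.005 0.055 -0.006"

```text
time: 4.35
ee_pos: [0.5255, -0.1655, 0.078]
tcp_rot: [-179.9, 0.1, 9.8]
wrist_force: [-0.6, -0.2, 0.3]
opening: 0.0448
grasp_force: 0.0
```

```bash
python3 - <<'E'
from h import *
s=cam('side')
go([.5266,-.167,.080],9.7)
print(bot.get_obs()['wrist_force'])
E
```

```text
shift [ 0.0004  0.0014 -0.0007] turn 0.0017 from [ 0.526  -0.1657  0.0793] [-1.7999e+02  3.0000e-02  9.8000e+00]
[-0.02529181  0.0033742   0.12287841]
```

Close on the head.

>>> arm_command --pt "0 0.001 0 0" --pt "0 0.001 0 0" --pt "0 0.001 0 0" --pt "0 0.001 0 0" --pt "0 0.001 0 0" --hand 0.0 --grip_force 40

```text
time: 4.9
ee_pos: [0.527, -0.1671, 0.0806]
tcp_rot: [179.9, -0.1, 9.8]
wrist_force: [0.3, -0.3, 5.6]
opening: 0.017
grasp_force: 39.0
```

>>> arm_command --pt "0 0 0 0" --pt "0 0 -0.01 0" --pt "0 0 -0.03 0" --pt "0 0 -0.05 0" --pt "0 0 -0.06 0"

```text
time: 5.4
ee_pos: [0.5267, -0.167, 0.1414]
tcp_rot: [180.0, -0.1, 9.8]
wrist_force: [1.0, 0.6, -0.9]
opening: 0.0168
grasp_force: 39.1
```

>>> arm_command --pt "0 0 -0.03 0" --pt "0 0 -0.06 0" --pt "0 0 -0.1 0" --pt "0 0 -0.1 0" --pt "0 0 -0.1 0"

```text
time: 5.9
ee_pos: [0.5266, -0.167, 0.2396]
tcp_rot: [180.0, -0.1, 9.8]
wrist_force: [-0.4, 0.2, -1.5]
opening: 0.0169
grasp_force: 39.3
```

```bash
python3 - <<'E'
from h import *
s=cam('side');t=cam('top')
go([.527,-.167,.240],9.7);o=bot.get_obs();print(o['opening'],o['wrist_force'],o['torque'])
print(proj(s,o['ee_pos']),proj(s,o['ee_pos']-[0,0,.075]))
cv2.imwrite('pics/c.png',cv2.resize(s['color'][110:300,220:360],(588,600),interpolation=2))
E
```

```text
shift [ 0.001   0.0004 -0.0023] turn 0.0015 from [ 0.5259 -0.1667  0.2377] [-1.7995e+02  1.0000e-01  9.7800e+00]
0.016598270887547145 [ 0.39379221  0.44899374 -2.26452086] [ 0.01152004 -0.06337439  0.07957408]
[[298.10531147 160.86627027]] [[296.67040441 205.00837259]]
```

View pics/c.png

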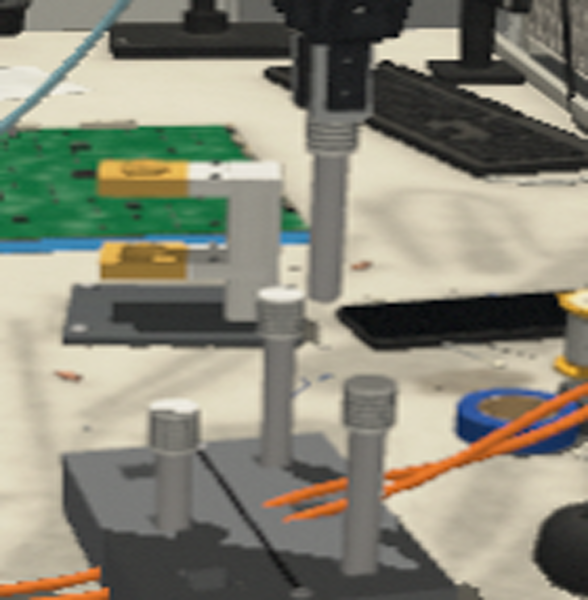

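The picture shows the short pin hanging plumb in the gripper, head at crop (333,130) and foot at (325,298), i.e. pixel (297,204). That matches the predicted foot at (296.7,205), so it has not slipped. Near-left is still empty. I move by the rack pitch, one row back and one hole left.

>>> arm_command --pt "-0.02 -0.02 0 0" --pt "-0.045 -0.045 0 0" --pt "-0.06 -0.06 0 0" --pt "-0.06 -0.06 0.03 0" --pt "-0.06 -0.06 0.06 0"

```text
time: 6.5
ee_pos: [0.4564, -0.1175, 0.1779]
tcp_rot: [180.0, -0.0, 9.8]
wrist_force: [-0.1, -0.3, -1.5]
opening: 0.0171
grasp_force: 39.3
```

>>> arm_command --pt "0 0 0.03 0" --pt "0 0 0.045 0" --pt "0 0 0.05 0" --pt "0 0 0.05 0" --pt "0 0 0.05 0"

```text
time: 7.0
ee_pos: [0.4574, -0.1181, 0.1303]
tcp_rot: [180.0, -0.1, 9.8]
wrist_force: [-0.8, 0.0, -0.2]
opening: 0.0169
grasp_force: 39.3
```

```bash
python3 - <<'E'
from h import *
s=cam('side');t=cam('top')
go([.4577,-.117,.130],9.7);o=bot.get_obs();print(o['opening'],o['wrist_force'])
print('foot side px if at hole', proj(s,[[.4577,-.117,o['ee_pos'][2]-.0756],[.4577,-.117,.04]]))
a=cv2.resize(s['color'][180:290,230:300],(400,600),interpolation=2)
b=cv2.resize(t['color'][180:260,300:350],(390,600),interpolation=2)
cv2.imwrite('pics/d.png',np.hstack([a,b]))
E
```

```text
shift [ 0.0003 -0.0011  0.0004] turn 0.0015 from [ 0.4576 -0.1181  0.1304] [ 1.7996e+02 -9.0000e-02  9.7800e+00]
0.01621461010367182 [ 0.15643276  0.07328127 -1.10160814]
foot side px if at hole [[253.46976375 251.28807411]
 [253.49947639 258.59346676]]
```

View pics/d.png

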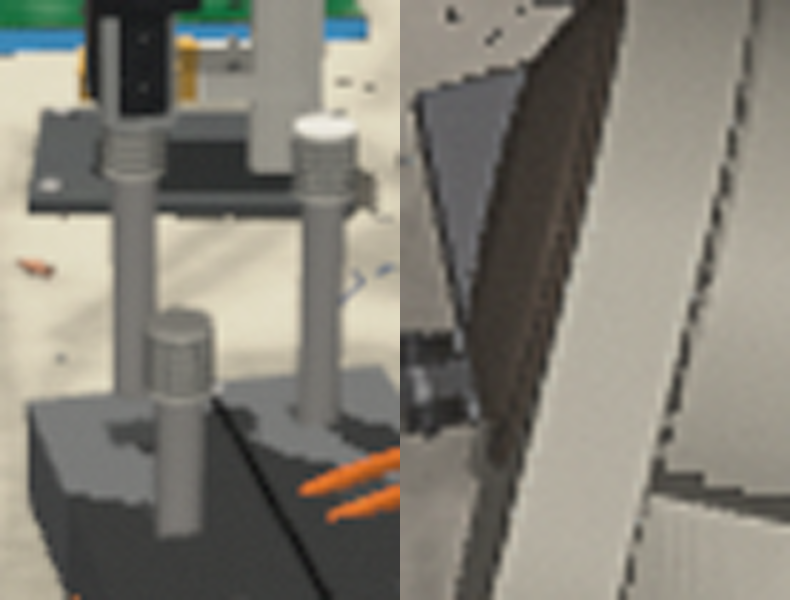

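The pin's foot hangs over the near-left hole at crop (133,395), with the hole's dark patch just below. The fingers hold the upper half of the head. I lower it and check the force.

>>> arm_command --pt "0 -0.0005 0.006 0" --pt "0 -0.0005 0.012 0" --pt "0 -0.0005 0.017 0" --pt "0 -0.0005 0.021 0" --pt "0 -0.0005 0.021 0"

```text
time: 7.6
ee_pos: [0.4565, -0.1173, 0.1074]
tcp_rot: [-180.0, 0.1, 9.8]
wrist_force: [0.9, -0.3, -1.3]
opening: 0.0171
grasp_force: 39.3
```

>>> arm_command --pt "0 0 0.006 0" --pt "0 0 0.012 0" --pt "0 0 0.018 0" --pt "0 0 0.024 0" --pt "0 0 0.026 0"

```text
time: 8.1
ee_pos: [0.4565, -0.1173, 0.0813]
tcp_rot: [-180.0, 0.1, 9.8]
wrist_force: [-0.0, -0.2, -1.1]
opening: 0.017
grasp_force: 39.3
```

>>> arm_command --pt "0 0 0.001 0" --pt "0 0 0.001 0" --pt "0 0 0.001 0" --pt "0 0 0.001 0" --pt "0 0 0.001 0" --hand 0.045

```text
time: 8.6
ee_pos: [0.457, -0.1174, 0.0814]
tcp_rot: [180.0, -0.0, 9.8]
wrist_force: [-0.2, -0.7, 0.0]
opening: 0.0448
grasp_force: 0.0
```

>>> arm_command --pt "0 0 -0.02 0" --pt "0 0 -0.06 0" --pt "0 0 -0.1 0" --pt "0 0 -0.14 0" --pt "0 0 -0.14 0"

```text
time: 9.1
ee_pos: [0.4584, -0.1178, 0.2267]
tcp_rot: [179.8, -0.4, 9.8]
wrist_force: [-0.3, -0.2, 0.2]
opening: 0.0449
grasp_force: 0.0
```

```bash
python3 - <<'E'
from h import *
s=cam('side');t=cam('top')
go([.5377,-.226,.200],9.7)
go([.5170,-.108,.200],9.7)
cv2.imwrite('pics/e.png',cv2.resize(s['color'][150:310,220:360],(525,600),interpolation=2))
E
```

```text
shift [0.0607 0.1205 0.0222] turn 0.0014 from [ 0.4574 -0.1176  0.222 ] [ 1.7996e+02 -1.0000e-01  9.7800e+00]
shift [0.0604 0.0007 0.0221] turn 0.0014 from [ 0.4574 -0.1176  0.222 ] [ 1.7996e+02 -1.0000e-01  9.7800e+00]
```

View pics/e.png

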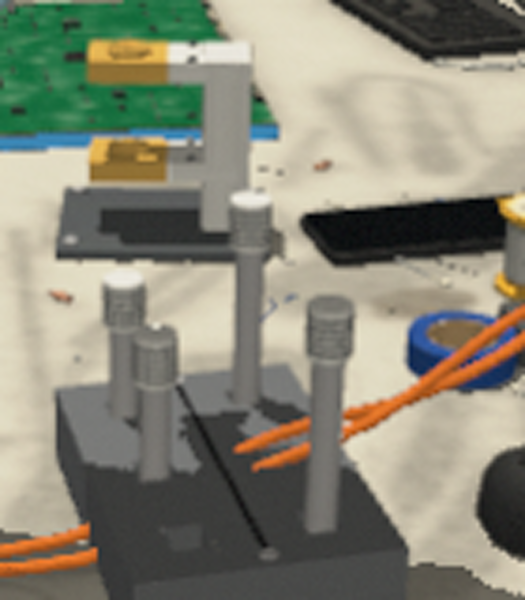

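The short pin stands seated in near-left, head at crop (124,300). The home pin is at (155,355), and the long pins are at (250,220) and (330,330). Next I take the far-left long pin.

>>> arm_command --pt "0.035 0 0 0" --pt "0.061 -0.0005 0 0" --pt "0.061 -0.0005 0.02 0" --pt "0.061 -0.0005 0.05 0" --pt "0.061 -0.0005 0.05 0"

```text
time: 9.7
ee_pos: [0.5147, -0.106, 0.1659]
tcp_rot: [-179.8, 0.4, 9.8]
wrist_force: [0.3, -0.3, -0.5]
opening: 0.045
grasp_force: 0.0
```

>>> arm_command --pt "0 0 0.02 0" --pt "0 0 0.04 0" --pt "0 0 0.058 0" --pt "0 0 0.058 0" --pt "0 0 0.058 0"

```text
time: 10.2
ee_pos: [0.5167, -0.1066, 0.114]
tcp_rot: [-180.0, 0.0, 9.8]
wrist_force: [-0.2, 1.0, 0.5]
opening: 0.045
grasp_force: 0.0
```

>>> arm_command --pt "0 0 0 0" --pt "0 0 0 0" --pt "0 0 0 0" --pt "0 0 0 0" --pt "0 0 0 0" --hand 0.0 --grip_force 60

```text
time: 10.7
ee_pos: [0.5176, -0.1067, 0.1147]
tcp_rot: [180.0, -0.1, 9.8]
wrist_force: [0.4, 0.3, 6.5]
opening: 0.0161
grasp_force: 58.5
```

>>> arm_command --pt "0 0 -0.02 0" --pt "0 0 -0.05 0" --pt "0 0 -0.09 0" --pt "0 0 -0.13 0" --pt "0 0 -0.155 0"

```text
time: 11.2
ee_pos: [0.5171, -0.1066, 0.2715]
tcp_rot: [179.9, -0.2, 9.8]
wrist_force: [0.9, -0.4, -1.8]
opening: 0.0158
grasp_force: 58.8
```

>>> arm_command --pt "0 -0.02 0 0" --pt "0.002 -0.06 0 0" --pt "0.004 -0.1 0 0" --pt "0.006 -0.14 0 0" --pt "0.008 -0.18 0 0"

```text
time: 11.7
ee_pos: [0.4937, 0.0736, 0.2685]
tcp_rot: [-180.0, -0.0, 9.8]
wrist_force: [0.7, -0.3, -1.7]
opening: 0.0158
grasp_force: 58.9
```

```bash
python3 - <<'E'
from h import *
go([.4772,.207,.270],9.7);o=bot.get_obs();print(o['opening'],o['wrist_force'])
E
```

```text
shift [ 0.0064 -0.1343 -0.0015] turn 0.0011 from [0.4937 0.0736 0.2685] [-1.80e+02 -2.00e-02  9.76e+00]
0.015823674446360413 [ 0.70507437 -0.29253147 -1.70347305]
```

>>> arm_command --pt "0.0015 -0.03 0 0" --pt "0.003 -0.07 0 0" --pt "0.005 -0.11 0 0" --pt "0.006 -0.134 0 0" --pt "0.006 -0.134 0 0"

```text
time: 12.2
ee_pos: [0.4947, 0.1319, 0.2681]
tcp_rot: [-177.9, 0.1, 13.7]
wrist_force: [-0.5, 0.3, -1.0]
opening: 0.0155
grasp_force: 58.9
```

>>> arm_command --pt "0 0 0.01 0" --pt "0 0 0.02 0" --pt "0 0 0.028 0" --pt "0 0 0.028 0" --pt "0 0 0.028 0"

```text
time: 12.7
ee_pos: [0.4939, 0.1325, 0.2401]
tcp_rot: [-177.9, 0.1, 13.8]
wrist_force: [-0.2, 0.2, -1.6]
opening: 0.0157
grasp_force: 58.9
```

```bash
python3 - <<'E'
from h import *
s=cam('side');t=cam('top')
go([.4772,.207,.240],9.7);o=bot.get_obs();print(o['opening'],o['wrist_force'])
print('foot px if at bore', proj(s,[[.4772,.207,o['ee_pos'][2]-.1095],[.4772,.207,.124],[.4772,.207,.058]]))
a=cv2.resize(s['color'][100:200,230:290],(360,600),interpolation=2)
b=cv2.resize(t['color'][180:250,150:206],(480,600),interpolation=2)
cv2.imwrite('pics/f.png',np.hstack([a,b])[:,:800])
E
```

```text
shift [ 0.0012 -0.0762  0.0034] turn 0.0713 from [0.4942 0.1327 0.2406] [-1.7791e+02  4.0000e-02  1.3780e+01]
0.01589398542704853 [ 1.16266302 -0.29202609 -1.21595759]
foot px if at bore [[254.43534682 158.64276154]
 [254.43723056 161.56756865]
 [254.46410796 188.01167223]]
```

View pics/f.png

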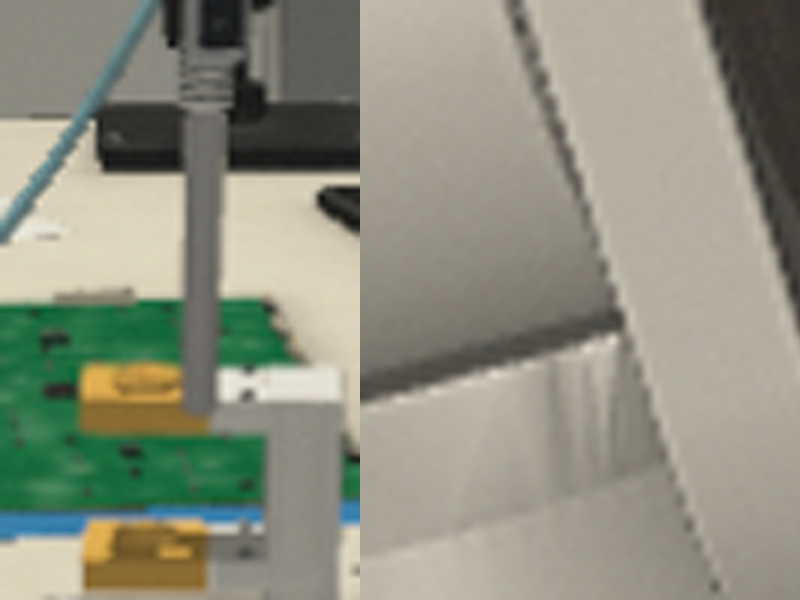

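The arm stopped short: the foot is at crop (198,410), beside the upper arm, and TCP y is 0.132. Joint 6 has evidently reached its range limit, since yaw = j1 − j6 + 180 gives about 180°. The pin is round, so I turn the tool by −0.6 rad (yaw up) to free the joint while rising a little.

>>> arm_command --pt "0 0 -0.01 -0.12" --pt "0 0 -0.02 -0.25" --pt "0 0 -0.03 -0.38" --pt "0 0 -0.03 -0.5" --pt "0 0 -0.03 -0.6"

```text
time: 13.3
ee_pos: [0.4947, 0.1318, 0.2711]
tcp_rot: [-178.3, -1.2, 48.4]
wrist_force: [-0.0, -0.4, -1.8]
opening: 0.016
grasp_force: 58.9
```

```bash
python3 - <<'E'
from h import *
go([.4772,.207,.270]);o=bot.get_obs();print(o['q'],o['opening'],o['wrist_force'])
E
```

```text
shift [ 0.0446 -0.0629  0.0039] turn 0 from [0.4947 0.1318 0.2711] [-178.29   -1.2    48.43]
[ 13.65739291   1.64244553  13.71831484 102.0678747    2.08745752
 145.20579233] 0.01597189023945677 [-0.00721218 -0.4064065  -1.80607556]
```

Yaw is free again, but the range stop left a 2.1° sideways tilt (j5 = 2.09) in the commanded pose. The bores allow only about 1.8°. Pushing joint 6 against its opposite stop should cancel it with the reverse tilt, so I turn there, about −5.6 rad.

>>> arm_command --pt "0 0 0 -0.14" --pt "0 0 0 -0.28" --pt "0 0 0 -0.42" --pt "0 0 0 -0.56" --pt "0 0 0 -0.7"

```text
time: 13.8
ee_pos: [0.4946, 0.1318, 0.2707]
tcp_rot: [-179.4, -2.0, 88.6]
wrist_force: [-0.2, 0.1, -1.4]
opening: 0.0161
grasp_force: 59.0
```

>>> arm_command --pt "0 0 0 -0.14" --pt "0 0 0 -0.28" --pt "0 0 0 -0.42" --pt "0 0 0 -0.56" --pt "0 0 0 -0.7"

```text
time: 14.3
ee_pos: [0.4946, 0.1317, 0.2707]
tcp_rot: [179.1, -1.9, 128.7]
wrist_force: [-0.2, -0.5, -2.7]
opening: 0.0158
grasp_force: 59.0
```

```bash
python3 - <<'E'
from h import *
o=bot.get_obs();print(o['time'],o['q'],o['tcp_rot'],o['opening'],o['wrist_force'])
E
```

```text
14.3 [ 13.6581174    1.6466485   13.67732843 102.06563665   2.08692738
  64.93933488] [179.14738296  -1.90520326 128.73232303] 0.01580780561140053 [-0.17680894 -0.49759131 -2.70664655]
```

>>> arm_command --pt "0 0 0 -0.14" --pt "0 0 0 -0.28" --pt "0 0 0 -0.42" --pt "0 0 0 -0.56" --pt "0 0 0 -0.7"

```text
time: 14.8
ee_pos: [0.4946, 0.1318, 0.2707]
tcp_rot: [178.1, -0.9, 168.8]
wrist_force: [-0.6, -0.1, -1.9]
opening: 0.0161
grasp_force: 58.9
```

>>> arm_command --pt "0 0 0 -0.14" --pt "0 0 0 -0.28" --pt "0 0 0 -0.42" --pt "0 0 0 -0.56" --pt "0 0 0 -0.7"

```text
time: 15.3
ee_pos: [0.4946, 0.1318, 0.2707]
tcp_rot: [178.0, 0.5, -151.1]
wrist_force: [1.4, -0.6, -1.3]
opening: 0.0161
grasp_force: 58.9
```

>>> arm_command --pt "0 0 0 -0.14" --pt "0 0 0 -0.28" --pt "0 0 0 -0.42" --pt "0 0 0 -0.56" --pt "0 0 0 -0.7"

```text
time: 15.8
ee_pos: [0.4946, 0.1318, 0.2707]
tcp_rot: [178.8, 1.7, -111.0]
wrist_force: [0.5, -0.3, -1.5]
opening: 0.0157
grasp_force: 58.9
```

>>> arm_command --pt "0 0 0 -0.14" --pt "0 0 0 -0.28" --pt "0 0 0 -0.42" --pt "0 0 0 -0.56" --pt "0 0 0 -0.7"

```text
time: 16.3
ee_pos: [0.4946, 0.1317, 0.2707]
tcp_rot: [-179.8, 2.1, -70.9]
wrist_force: [0.4, -0.6, -1.8]
opening: 0.016
grasp_force: 58.9
```

>>> arm_command --pt "0 0 0 -0.14" --pt "0 0 0 -0.28" --pt "0 0 0 -0.42" --pt "0 0 0 -0.56" --pt "0 0 0 -0.7"

```text
time: 16.8
ee_pos: [0.4946, 0.1318, 0.2707]
tcp_rot: [-178.5, 1.5, -30.7]
wrist_force: [-0.3, -0.2, -1.6]
opening: 0.0152
grasp_force: 58.9
```

>>> arm_command --pt "0 0 0 -0.14" --pt "0 0 0 -0.28" --pt "0 0 0 -0.42" --pt "0 0 0 -0.56" --pt "0 0 0 -0.68"

```text
time: 17.3
ee_pos: [0.4946, 0.1317, 0.2707]
tcp_rot: [-177.9, 0.2, 8.2]
wrist_force: [-0.0, 0.2, -1.7]
opening: 0.0158
grasp_force: 58.9
```

```bash
python3 - <<'E'
from h import *
o=bot.get_obs();print(o['time'],o['q'],o['tcp_rot'],o['opening'],o['wrist_force'])
E
```

```text
17.3 [  13.65760663    1.64466143   13.67980678  102.06379073    2.08687969
 -174.55014558] [-177.92526416    0.22667308    8.21133496] 0.01583208157062993 [-0.04767083  0.20742698 -1.73827452]
```

>>> arm_command --pt "0 0 0 -0.04" --pt "0 0 0 -0.08" --pt "0 0 0 -0.11" --pt "0 0 0 -0.13" --pt "0 0 0 -0.14"

```text
time: 17.8
ee_pos: [0.4917, 0.1423, 0.2704]
tcp_rot: [-178.4, -0.0, 15.1]
wrist_force: [-0.1, -0.1, -1.6]
opening: 0.0157
grasp_force: 58.9
```

```bash
python3 - <<'E'
from h import *
o=bot.get_obs();print(o['time'],o['q'],o['tcp_rot'],o['ee_pos'])
E
```

```text
17.8 [  15.15890334    1.58437778   13.58807939  101.97877797    1.62906982
 -179.92412928] [-1.78370899e+02 -2.27667135e-02  1.50830633e+01] [0.49165924 0.14229165 0.27037218]
```

>>> arm_command --pt "0 0 0 -0.04" --pt "0 0 0 -0.08" --pt "0 0 0 -0.11" --pt "0 0 0 -0.13" --pt "0 0 0 -0.14"

```text
time: 18.3
ee_pos: [0.479, 0.1764, 0.2703]
tcp_rot: [-180.0, -0.2, 20.1]
wrist_force: [0.7, -0.4, -2.1]
opening: 0.0158
grasp_force: 58.9
```

```bash
python3 - <<'E'
from h import *
o=bot.get_obs();print(o['time'],o['q'],o['tcp_rot'],o['ee_pos'])
E
```

```text
18.3 [ 2.01904171e+01  1.22037866e+00  1.32170304e+01  1.01800072e+02
  3.93815722e-02 -1.79941126e+02] [-179.96041645   -0.19653937   20.13154276] [0.4790259  0.17638225 0.27025394]
```

The tilt is cancelled (0.2° left). Now I back off the stop and go over the bushing.

```bash
python3 - <<'E'
from h import *
go([.4772,.207,.245])
E
```

```text
shift [ 0.0087 -0.0294  0.0253] turn 0 from [0.479  0.1764 0.2703] [-179.96   -0.2    20.13]
```

>>> arm_command --pt "0.002 -0.008 0 0.05" --pt "0.005 -0.018 0 0.1" --pt "0.009 -0.0295 0 0.15" --pt "0.009 -0.0295 0.012 0.15" --pt "0.009 -0.0295 0.025 0.15"

```text
time: 18.8
ee_pos: [0.478, 0.2069, 0.2452]
tcp_rot: [-179.9, -0.2, 11.5]
wrist_force: [0.0, -1.0, -1.5]
opening: 0.0157
grasp_force: 58.9
```

```bash
python3 - <<'E'
from h import *
s=cam('side');t=cam('top')
go([.4772,.207,.245]);o=bot.get_obs();print(o['q'],o['opening'],o['wrist_force'])
print('foot px if at bore', proj(s,[[.4772,.207,o['ee_pos'][2]-.1095],[.4772,.207,.124]]))
a=cv2.resize(s['color'][100:200,230:290],(420,600),interpolation=2)
im=cv2.resize(s['color'][100:200,220:300],None,fx=6,fy=6,interpolation=2)
cv2.imwrite('pics/g.png',im)
E
```

```text
shift [ 0.     -0.0007 -0.0013] turn 0 from [0.4773 0.2063 0.2437] [-1.7995e+02 -5.0000e-02  1.1440e+01]
[ 2.33546593e+01  1.73990944e+00  1.07265695e+01  9.89322305e+01
  3.49405695e-02 -1.68089618e+02] 0.01610300519685592 [ 0.39536353 -0.03984696 -2.54921998]
foot px if at bore [[254.43460443 157.38599556]
 [254.43723056 161.56756865]]
```

View pics/g.png

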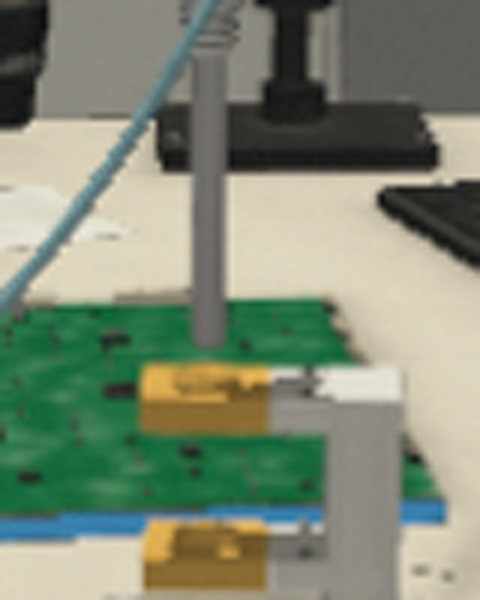

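The foot is at pixel (254.8,157.2) against the predicted (254.4,157.4), and it sits centred above the bell mouth at crop (208,378). I lower it and watch the force.

>>> arm_command --pt "0 0 0.005 0" --pt "0 0 0.01 0" --pt "0 0 0.015 0" --pt "0 0 0.019 0" --pt "0 0 0.019 0"

```text
time: 19.4
ee_pos: [0.4777, 0.2064, 0.2257]
tcp_rot: [-179.9, -0.1, 11.4]
wrist_force: [-0.5, 0.4, -1.7]
opening: 0.0156
grasp_force: 58.9
```

>>> arm_command --pt "0 0 0.006 0" --pt "0 0 0.012 0" --pt "0 0 0.018 0" --pt "0 0 0.024 0" --pt "0 0 0.03 0"

```text
time: 19.9
ee_pos: [0.4779, 0.2066, 0.1956]
tcp_rot: [-179.9, -0.2, 11.4]
wrist_force: [-0.5, 0.3, -1.7]
opening: 0.016
grasp_force: 59.0
```

>>> arm_command --pt "0 0 0.006 0" --pt "0 0 0.012 0" --pt "0 0 0.018 0" --pt "0 0 0.02 0" --pt "0 0 0.02 0"

```text
time: 20.4
ee_pos: [0.4778, 0.2066, 0.1758]
tcp_rot: [-179.9, -0.1, 11.4]
wrist_force: [-0.4, 1.1, -1.4]
opening: 0.0159
grasp_force: 58.8
```

Foot is at about 0.066. Now into the lower bushing, in small steps.

>>> arm_command --pt "0 0 0.004 0" --pt "0 0 0.008 0" --pt "0 0 0.012 0" --pt "0 0 0.015 0" --pt "0 0 0.015 0"

```text
time: 20.9
ee_pos: [0.4778, 0.2066, 0.1607]
tcp_rot: [-179.9, -0.1, 11.4]
wrist_force: [0.0, 0.2, -2.3]
opening: 0.016
grasp_force: 58.8
```

>>> arm_command --pt "0 0 0.006 0" --pt "0 0 0.012 0" --pt "0 0 0.018 0" --pt "0 0 0.023 0" --pt "0 0 0.027 0"

```text
time: 21.4
ee_pos: [0.478, 0.2068, 0.1337]
tcp_rot: [-179.9, -0.2, 11.4]
wrist_force: [-0.6, 2.7, 0.0]
opening: 0.0158
grasp_force: 59.1
```

>>> arm_command --pt "0 0 0 0" --pt "0 0 0 0" --pt "0 0 0 0" --pt "0 0 0 0" --pt "0 0 0 0"

```text
time: 21.9
ee_pos: [0.4781, 0.2067, 0.1343]
tcp_rot: [-179.9, -0.2, 11.4]
wrist_force: [-1.2, 3.2, -3.1]
opening: 0.0157
grasp_force: 58.7
```

```bash
python3 - <<'E'
from h import *
s=cam('side')
o=bot.get_obs();print(o['ee_pos'],o['wrist_force'],o['torque'],o['opening'])
print('foot expected',proj(s,[o['ee_pos']-[0,0,.1095],o['ee_pos']+[0,0,.0055]]))
for n in('long_pin_a','short_pin'):print(n,[(np.round(d['location'],1),round(d['confidence'],2)) for d in bot.mark_of('side',n)])
# steel pixels in the gap between lower block and base: grey column profile
print(s['color'][198:210,246:264].mean(2).astype(int))
E
```

```text
[0.47814343 0.20671116 0.13430638] [-0.82738557  3.44504422 -3.16654505] [ 0.63235067  0.28709319 -0.01058901] 0.015919903596802218
foot expected [[254.87955657 200.94953782]
 [254.84361051 155.10750512]]
long_pin_a [(array([252.4, 200.5]), 0.56)]
short_pin [(array([200., 294.]), 0.97)]
[[141 140 140 139 132 115 101 103 103 101 105 124 134 133 131 132 131 130]
 [157 155 154 152 142 117 105 107 104  98 113 144 153 152 151 149 150 148]
 [105 105 105 105  97  94 106 108 105  99 103 118 120 120 120 119 118 119]
 [ 89  89  90  89  87  90 101 103 100  94  87  88  88  89  88  88  90  88]
 [ 90  89  89  88  89  89  90  93  92  89  88  90  88  89  88  89  88  89]
 [ 89  89  89  90  88  89  89  90  87  88  90  88  90  89  89  89  90  89]
 [ 91  91  90  90  89  90  90  89  90  89  89  89  90  88  90  90  91  90]
 [ 85  74  74  72  74  74  75  74  74  73  75  74  74  74  74  72  75  75]
 [ 76  46  44  43  45  45  43  45  45  45  44  45  43  44  44  45  43  45]
 [ 76  44  44  46  43  46  43  43  43  45  44  43  47  45  45  46  45  45]
 [ 77  45  44  43  44  44  46  45  46  44  45  41  42  45  44  44  43  44]
 [ 77  45  44  43  45  45  44  45  44  45  43  44  45  45  44  46  43  46]]
```

The foot shows below the lower block, ending at row 201 as predicted (foot z ≈ 25 mm), with only about 4 N of side force.

```bash
python3 -c "
from workcell import bot
print(bot.job_done())"
```

```text
the job is handed in; nothing more can be done
None
```

The job is handed in, with no verdict returned: the short pin is in the near-left hole and let go, and a long pin is held by its head through both bushings, its foot about 25 mm above the bench. I viewed 11 pictures, one over the limit of 10.

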